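Stow sample tins by weight in a push-push drawer

ROBOT

A 6-joint arm with a two-finger parallel gripper is mounted at the origin on a cart in front of the work surface, level with it; the furniture and walls round the work are solid. World frame = base frame: x ahead of the robot, y to its left, z up, the work surface at z = 0. Lengths are in m, angles in rad, forces in N, time in s.
With the tool pointing down it reaches from about 0.35 to 0.975 m from the base axis. Payload 4.9 kg.
Tool frame: the origin (TCP) lies midway between the tips of the shut fingers; the grasp point (between the pads) lies 19 mm behind it; z points along the fingers, y is the line along which they close (so a half turn about z gives the same grasp; the last joint's range is limited). The gripper opens to 85 mm and grips with 20 to 120 N. Pads are 22 mm wide; open, the fingers measure 114 mm over their backs; the gripper's body (76 mm by 85 mm) begins 54 mm behind the grasp point. The pads swing forward as they close: fully open they stand 13 mm farther back than shut.
Start: joints at [-1.233, 0.053, 1.613, -0, 1.476, -0.119], TCP at [0.276, -0.561, 0.231] pointing down, gripper open.
Joint ranges: [-3.01, 3.01], [-1.01, 2.22], [0.06, 2.58], [-1.02, 4.17], [0.09, 2.62], [-3.14, 3.14]. Speed limits (rad/s): [2.57, 2.57, 3.14, 3.14, 3.14, 3.14].

INTERFACE

Orientations are given as a rotation vector (axis times angle).
In Python, from station import ctrl gives the robot as it stands.
- The arm moves only by the shell command python3 -m handwheel 'ROWS' [FORCE]. ROWS is JSON, a list of rows, each an object with "gripper": the gripper command: -1 is fully open, 1 is shut, values between are in proportion; "offset": the shift along the tool's x, y, z in mm, a list of three; "rotation": the turn, a rotation vector about the tool's x, y, z in rad, a list of three. A call has exactly 8 rows; each row is the pose to reach, as a shift and turn from the pose commanded when the call began, along the tool's axes at that moment; what a row does not reach only later rows make up. A row lasts 1/8 s, in which the tool goes at most 62.5 mm and 10.7 degrees, less where a joint would pass 70% of its speed; a pose out of reach is approached as far as the arm can. A call with a gripper value outside its range is refused whole. The fingers move at their own pace and stop on an object; FORCE is the grip in N (left out, the last holds). Time passes only in rows, so rows that repeat a pose let the fingers close, or fill a call up. It gives the time, the measured TCP pose, the force, the opening and the grip force at its end, in the units of the state.
- ctrl.get_obs(): the state, without advancing time (a new reading comes with each control period).
- ctrl.get_image(name): name is "side" or "top"; returns a dict with "image" (480x640x3 uint8, red, green, blue), "fovy" (degrees; the focal length in pixels is half the picture's height over the tangent of half this angle, whatever the lens; pixels are square), "cx", "cy" (the principal point, pixels), "xyz" and "attitude" of the camera in the world. Camera axes: x right, y up, looking along -z (the intrinsics and any distortion apply to the point x, -y, -z); pixel columns grow to the right and rows downward; lengths in m; the calibration is good to about 2 mm. A picture is of the moment at which its call begins. There is no depth.
- ctrl.finish_job(): hands the job in; it is judged then, once.
The state is a dict: "t": time; "q": joint angles; "dq": joint speeds; "effort": joint torques, N m; "tool_pos": TCP position; "tool_rot": TCP orientation; "contact_force": force on the tool from outside, world axes, zero at the start; "wrist_torque": the same for the moment, N m; "opening": finger opening in m; "grip_force": force on a finger pad.
Only numpy, scipy, OpenCV 4.12 (cv2) and the standard library are available. Lean on these libraries where they do the work, as an engineer would, in place of code of your own. Each camera call takes 0.05 s, during which the arm holds its last target. There are 200 camera calls.

TASK

Push the locker's drawer in so that its catch lets go and it comes out, then stack all the sample tins in the drawer's well, the heaviest at the bottom and each lighter one above it; the tins look alike, so only lifting them tells which is which. Then push the drawer home so that the catch holds it shut, and leave the amber bottle and the dropping bottle where they stand.

Things in the scene. Friction and masses are not known exactly. Their poses are not given: they have to be found in the camera images.
- locker: grey steel sample locker fixed on the table, 155 mm deep (x), 170 mm wide (y), 112 mm high, open at the front; its x axis points inward (from front to back, away from the robot), z up; origin on the underside, in the middle of the width, 90 mm behind the shell's front edge
- drawer (a joint): how far the drawer stands out (m), along the locker's -x, by a push-push catch: 0 = shut and held; 0.145 = fully out, driven by a damped spring (about 7 N) whenever the catch does not hold. Pushing it in to its stop at -0.008 (6 mm past shut at least) and letting go toggles the catch: a held drawer runs out in about 1 s (keep clear), one pushed in from outside is then held
- push_pad (a point): centre of the dark rubber push pad (60 x 40 mm) on the aluminium drawer front, 56 mm above the table; moves with the drawer. The front is a flat upright plate 152 mm wide, from 9 to 103 mm above the table; push along the locker's +x
- well (a point): floor centre of the drawer's well, 22 mm above the table, 76 mm behind push_pad; moves with the drawer, 82 mm before the locker's front edge when out. Four upright posts, 6 mm thick, 66 mm tall, at +-27.5 mm in the locker's x and y about it leave a tin 6 mm of play; fingers closing along the locker's y pass between them. Drawer sides at +-71 mm, 22 mm high. Four stacked tins fit
- tin_a: flat round dark-steel sample tin with a beaded lid, 60 mm diameter, 20 mm high; origin at the centre of its underside, z up. Three or four of the four tins are present, on the table. They look alike but weigh 0.07 to 0.48 kg, any two at least 0.08 kg apart; the name tells nothing of the weight. They stack flat on one another
- tin_b: flat round dark-steel sample tin with a beaded lid, 60 mm diameter, 20 mm high; origin at the centre of its underside, z up. Three or four of the four tins are present, on the table. They look alike but weigh 0.07 to 0.48 kg, any two at least 0.08 kg apart; the name tells nothing of the weight. They stack flat on one another
- tin_c: flat round dark-steel sample tin with a beaded lid, 60 mm diameter, 20 mm high; origin at the centre of its underside, z up. Three or four of the four tins are present, on the table. They look alike but weigh 0.07 to 0.48 kg, any two at least 0.08 kg apart; the name tells nothing of the weight. They stack flat on one another
- tin_d: flat round dark-steel sample tin with a beaded lid, 60 mm diameter, 20 mm high; origin at the centre of its underside, z up. Three or four of the four tins are present, on the table. They look alike but weigh 0.07 to 0.48 kg, any two at least 0.08 kg apart; the name tells nothing of the weight. They stack flat on one another
- amber_bottle: bystander: amber reagent bottle with screw cap, 56 mm diameter, 106 mm high; origin at the centre of its underside
- dropper: bystander: small dropping bottle, 38 mm diameter, 93 mm high; origin at the centre of its underside
There are look-alikes about, which are no part of the job. What is shaped like the tin_c but blue or red is not meant.

How it is judged:
On the way, in this order (a step that is already met when the one before it is completed fails the run):
1. the drawer's catch has been released and the drawer is out (value of joint drawer above 0.13 m), for 0.2 s.
2. all tins stand stacked in the well of the open drawer, heaviest at the bottom, and the fingers have let go (horizontal distance between each of tin_a, tin_b, tin_c, tin_d and well below 0.015 m and z of tin_a in the frame of well between -0.005 and 0.068 m and angle between each of tin_a, tin_b, tin_c, tin_d's own z axis and vertical below 0.2 rad and linear speed of each of tin_a, tin_b, tin_c, tin_d below 0.03 m/s and z of tin_b in the frame of well between -0.005 and 0.068 m and z of tin_c in the frame of well between -0.005 and 0.068 m and z of tin_d in the frame of well between -0.005 and 0.068 m and z of each of tin_a, tin_d, tin_b in the frame of tin_c above 0.014 m and z of each of tin_d, tin_b in the frame of tin_a above 0.014 m and z of tin_b in the frame of tin_d above 0.014 m and value of joint drawer above 0.1 m and contact force between the fingers and tin_a below 0.2 N and contact force between the fingers and tin_b below 0.2 N and contact force between the fingers and tin_c below 0.2 N and contact force between the fingers and tin_d below 0.2 N), for 0.2 s.
At the end, for the whole second after the job is handed in: The drawer is shut and held by its catch (within 5 mm of the shut position) and every tin stands flat at rest in the well, within 15 mm of its centre, each tin lower than every lighter one (horizontal distance between each of tin_a, tin_b, tin_c, tin_d and well below 0.015 m and z of tin_a in the frame of well between -0.005 and 0.068 m and angle between each of tin_a, tin_b, tin_c, tin_d's own z axis and vertical below 0.2 rad and linear speed of each of tin_a, tin_b, tin_c, tin_d below 0.03 m/s and z of tin_b in the frame of well between -0.005 and 0.068 m and z of tin_c in the frame of well between -0.005 and 0.068 m and z of tin_d in the frame of well between -0.005 and 0.068 m and z of each of tin_a, tin_d, tin_b in the frame of tin_c above 0.014 m and z of each of tin_d, tin_b in the frame of tin_a above 0.014 m and z of tin_b in the frame of tin_d above 0.014 m and value of joint drawer between -0.004 and 0.005 m); the robot touches nothing.
It fails at once if the amber bottle or the dropping bottle was moved more than 4 cm (distance of any of amber_bottle, dropper from where it was at the start of the episode above 0.04 m).
Of tin_a, tin_b, tin_c, tin_d only 3 to 4 are there at a start; the rules pass over those that are not, and their reading is None.
At some moment in a run one of tin_a, tin_b, tin_c, tin_d may be knocked a few centimetres aside while the robot is not near it.
It also fails if it takes over 210 s, if anything falls off the work surface, if the arm or the gripper's body presses on something with over 40 N, if the wrist force passes 120 N, or if a joint passes its speed limit or range.

## Working session

There is one attempt and no reset: what is moved stays moved. The work goes in short steps, Python scripts to look and compute and a shell command to move; the robot and the scene stay as the last step left them, time stands still between calls to the robot, and variables do not carry over. Pictures are saved under pics/ and viewed, at most 14 in all, crops included, and the job is handed in when it is done.

```bash
ls; mkdir -p pics
python3 - <<'E'
from station import ctrl
import cv2
o=ctrl.get_obs()
for k,v in o.items(): print(k,v)
for n in("side","top"):
    d=ctrl.get_image(n); cv2.imwrite(f"pics/{n}0.png",d["image"][:,:,::-1]); print(n,{k:v for k,v in d.items() if k!="image"})
E
```

```text
pics
t 0.0
q [-1.23304045e+00  5.33389473e-02  1.61426012e+00  4.41158442e-06
  1.47599592e+00 -1.18984476e-01]
dq [-1.21854343e-03  9.86891156e-05  1.54703658e-03  4.20777066e-04
  4.88588792e-04  7.16539284e-04]
effort [ 1.39732951e-03 -3.93679655e+01 -3.70176530e+01 -2.54661904e-05
  7.12899680e-03  6.93886079e-06]
tool_pos [ 0.27544819 -0.56035245  0.23009435]
tool_rot [-3.05808740e+00 -7.10774805e-01  3.36291032e-04]
contact_force [ 0.28263291 -0.34913063  0.45589758]
wrist_torque [ 0.02297047 -0.01996746 -0.06065291]
grip_force 0.0
opening 0.0854708265746082
side {'fovy': 42.066179156245795, 'cx': 320.0879205189412, 'cy': 231.02062094490145, 'xyz': array([0.51123531, 1.21331268, 0.85938612]), 'attitude': array([ 0.01735683, -1.49762158, -2.73754173])}
top {'fovy': 48.01149625548137, 'cx': 333.3023411215241, 'cy': 242.41206394982086, 'xyz': array([ 0.47232819, -0.03563083,  1.33414978]), 'attitude': array([ 0.04829656, -0.05207307, -1.56914418])}
```

View pics/top0.png

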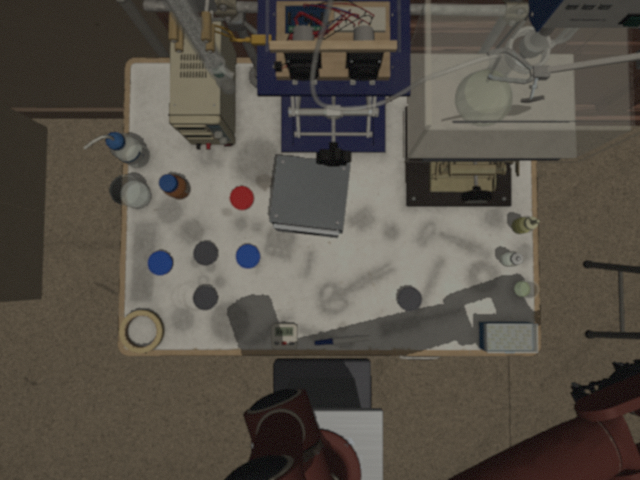

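View pics/side0.png

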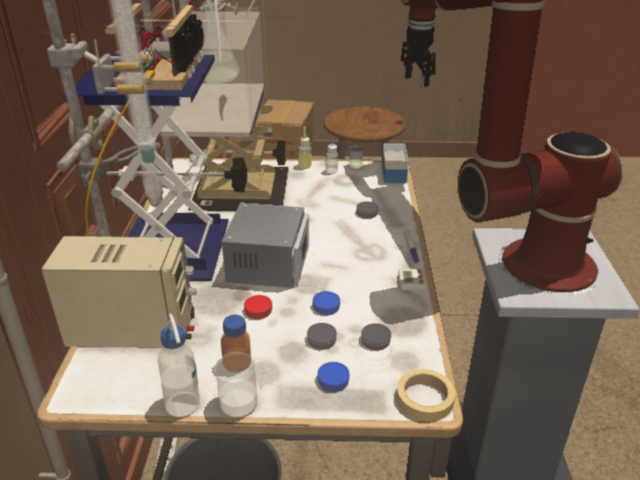

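The top view shows dark tins at about (206,252), (205,297) and (409,298). The locker is at about (310,193), turned a few degrees, and the amber bottle is at (174,186). The side view shows the same three dark tins, at (321,335), (376,336) and (367,210).

```bash
cat > h.py <<'E'
import numpy as np, cv2
from scipy.spatial.transform import Rotation as Rt
from station import ctrl
def cam(n):
    d=ctrl.get_image(n); d["R"]=Rt.from_rotvec(d["attitude"]).as_matrix()
    d["f"]=240/np.tan(np.radians(d["fovy"])/2); return d
def pt(d,u,v,z):
    r=d["R"]@np.array([(u-d["cx"])/d["f"],-(v-d["cy"])/d["f"],-1]); s=(z-d["xyz"][2])/r[2]
    return d["xyz"]+s*r
def px(d,p):
    c=d["R"].T@(np.array(p)-d["xyz"]); return d["cx"]-d["f"]*c[0]/c[2], d["cy"]+d["f"]*c[1]/c[2]
def tins(d,z=.02,lo=60):
    im=d["image"].astype(int); m=((im.max(2)<90)&(im.max(2)-im.min(2)<22)).astype(np.uint8)
    m=cv2.morphologyEx(m,cv2.MORPH_OPEN,np.ones((3,3)))
    n,l,s,c=cv2.connectedComponentsWithStats(m); out=[]
    for i in range(1,n):
        if 80<s[i,4]<1000 and .5<s[i,2]/s[i,3]<2:
            p=pt(d,*c[i],z)
            if .3<p[0]<1.0 and abs(p[1])<.7: out.append((c[i].round(1),s[i,4],s[i,2:4],p.round(4)))
    return out
def go(x,y,z,yaw=None,tilt=None):
    "print tool-frame offset (mm) and turn to world target; yaw = world angle of tool y axis, tool down"
    o=ctrl.get_obs(); R=Rt.from_rotvec(o["tool_rot"]); off=R.inv().apply(np.array([x,y,z])-o["tool_pos"])*1000
    rv=np.zeros(3)
    if yaw is not None:
        best=None
        for k in(-1,0,1):
            a=yaw+k*np.pi; T=Rt.from_matrix(np.column_stack([[np.sin(a)*-1*-1,-np.cos(a),0],[np.cos(a),np.sin(a),0],[0,0,-1]])@np.diag([-1,1,1]))
            w=(R.inv()*T).as_rotvec()
            if best is None or np.linalg.norm(w)<np.linalg.norm(best): best=w
        rv=best
    print("offset",off.round(1),"rot",rv.round(3),"pos",o["tool_pos"].round(4),"t",o["t"].__round__(2),"q6",o["q"][5].round(2),"F",o["contact_force"].round(2),"open",round(o["opening"],4))
E
python3 - <<'E'
from h import *
t=cam("top"); s=cam("side")
for d in(t,s):
    for x in tins(d): print(x)
    print()
# locker top
for u,v in((276,155),(350,162),(343,234),(269,224)): print(pt(t,u,v,.112).round(4))
for u,v in((244,204),(308,212),(290,282),(226,243)): pass
print("amber",pt(t,171,180,.106),"drop", pt(t,512,258,.05))
im=t["image"][140:250,250:370]; cv2.imwrite("pics/lock.png",cv2.resize(im[:,:,::-1],None,fx=5,fy=5,interpolation=2))
for p in((.5,.3,0),(.5,-.3,0)): print(px(t,p),px(s,p))
E
```

```text
(array([309.8, 121.7]), np.int32(99), array([10, 14], dtype=int32), array([0.8563, 0.0199, 0.02  ]))
(array([290.5, 138.4]), np.int32(491), array([31, 37], dtype=int32), array([0.8141, 0.0673, 0.02  ]))
(array([593.3, 141.2]), np.int32(844), array([50, 32], dtype=int32), array([ 0.8083, -0.6823,  0.02  ]))
(array([137.8, 151.5]), np.int32(407), array([28, 34], dtype=int32), array([0.7808, 0.444 , 0.02  ]))
(array([121.5, 186. ]), np.int32(531), array([38, 33], dtype=int32), array([0.6948, 0.4819, 0.02  ]))
(array([512.5, 219.7]), np.int32(133), array([12, 18], dtype=int32), array([ 0.6127, -0.4781,  0.02  ]))
(array([205.3, 252.8]), np.int32(486), array([24, 25], dtype=int32), array([0.5308, 0.2734, 0.02  ]))
(array([499.8, 251.7]), np.int32(88), array([10, 12], dtype=int32), array([ 0.5342, -0.4455,  0.02  ]))
(array([107.3, 288.3]), np.int32(102), array([20, 12], dtype=int32), array([0.4441, 0.5097, 0.02  ]))
(array([205. , 296.9]), np.int32(493), array([25, 25], dtype=int32), array([0.4235, 0.2725, 0.02  ]))

(array([280.1, 152.3]), np.int32(212), array([13, 24], dtype=int32), array([ 0.6772, -0.547 ,  0.02  ]))
(array([237.4, 174.3]), np.int32(495), array([23, 34], dtype=int32), array([ 0.7897, -0.3963,  0.02  ]))
(array([275.5, 188.5]), np.int32(532), array([43, 38], dtype=int32), array([ 0.6718, -0.3137,  0.02  ]))
(array([195.3, 262.9]), np.int32(224), array([24, 14], dtype=int32), array([0.8269, 0.0465, 0.02  ]))

[0.7515 0.0932 0.112 ]
[ 0.7355 -0.0767  0.112 ]
[ 0.5697 -0.0606  0.112 ]
[0.5924 0.1079 0.112 ]
amber [0.69427681 0.33472974 0.106     ] drop [ 0.51774118 -0.46496308  0.05      ]
(np.float64(196.24879465916882), np.float64(265.54904299101054)) (np.float64(336.6557566599455), np.float64(348.2498422999522))
(np.float64(438.8127625276248), np.float64(265.8018748874937)) (np.float64(336.9842875707537), np.float64(197.9446956053258))
```

View pics/lock.png

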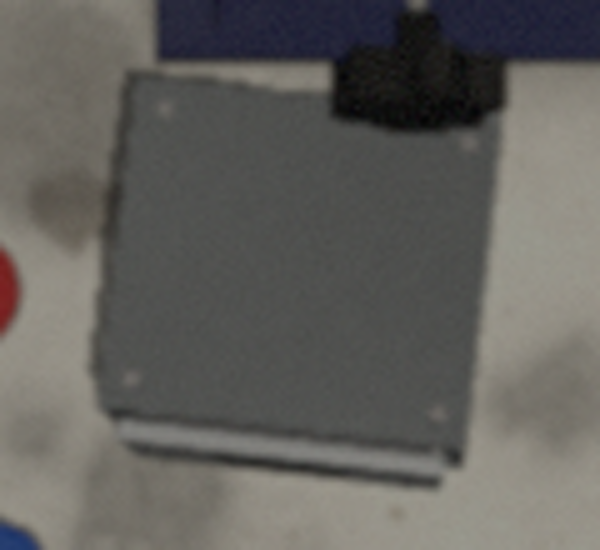

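Run:
```python
from h import *
t=cam("top"); s=cam("side")
for u,v in((205.3,252.8),(205,296.9),(409,298)): 
    p=pt(t,u,v,.02); print("tin",p.round(4),"-> side",np.round(px(s,p),1))
P=[pt(t,u,v,.112) for u,v in((275.6,154.4),(350,159.5),(342.4,231),(270.8,221.5))]
for p in P: print(p.round(4),np.round(px(s,p),1))
P=np.array(P)[:,:2]; print([np.linalg.norm(P[i]-P[(i+1)%4]).round(4) for i in range(4)],P.mean(0))
for a,b in((2,3),(1,0)):print("w",np.degrees(np.arctan2(*(P[b]-P[a])[::-1]))-90)
for a,b in((3,0),(2,1)):print("d",np.degrees(np.arctan2(*(P[b]-P[a])[::-1])))
c=np.vstack([s["image"][290:400,270:430],]);l=s["image"][190:300,200:360]
cv2.imwrite("pics/s2.png",cv2.resize(np.hstack([c,l])[:,:,::-1],None,fx=2.5,fy=2.5,interpolation=2))
print([px(s,(x,y,0)) for x,y in((.375,-.53),(.375,.55),(1,.55))],[px(t,(x,y,0)) for x,y in((.3,-.5),(.3,.5),(1,.5))])
```

```text
tin [0.5307 0.2734 0.02  ] -> side [321.4 331.3]
tin [0.4236 0.2724 0.02  ] -> side [375.2 331.8]
tin [ 0.4214 -0.2227  0.02  ] -> side [366.6 206.1]
[0.7529 0.0941 0.112 ] [220.6 241.6]
[ 0.7413 -0.0767  0.112 ] [236.7 202.1]
[ 0.5766 -0.0592  0.112 ] [305.2 206.7]
[0.5981 0.1039 0.112 ] [291.8 245. ]
[np.float64(0.1712), np.float64(0.1656), np.float64(0.1645), np.float64(0.1551)] [0.66721067 0.01553358]
w -7.515647335718867
w -3.8812143593520148
d -3.5929299221805313
d -6.051391471596956
[(np.float64(377.53215414418327), np.float64(161.62184953139496)), (np.float64(412.98995258711557), np.float64(456.29737686389683)), (np.float64(33.847036341377645), np.float64(448.5925335602213))] [(np.float64(521.271975873085), np.float64(347.5047046604227)), (np.float64(113.08701340199909), np.float64(347.22580407619284)), (np.float64(120.57966804011244), np.float64(67.76196849242069))]
```

View pics/s2.png

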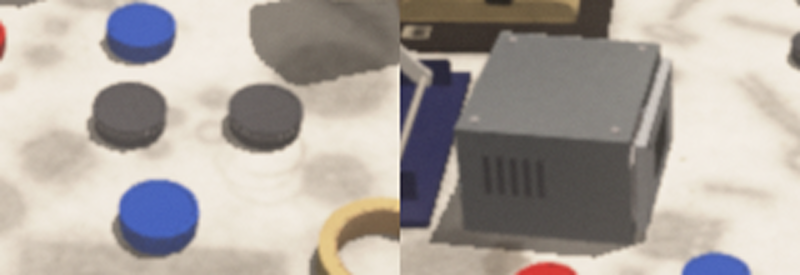

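Both views agree to about 1 px, so distortion is negligible. The side crop shows the locker turned by about -5°, with its drawer front facing the robot. Next I go in front of the push pad.

```bash
python3 - <<'E'
from h import *
s=cam("side")
print(pt(s,293.2,246,.112),pt(s,304,206.8,.112))
go(.50,.030,.15,1.478)
E
python3 -m handwheel --help | head -5
```

```text
[0.5949149  0.10747278 0.112     ] [ 0.57935527 -0.05854311  0.112     ]
offset [ 461.9 -431.2   81.2] rot [-0.001  0.     0.55 ] pos [ 0.2756 -0.5608  0.231 ] t 0.35 q6 -0.12 F [-0.21  1.1  -0.16] open 0.0853invalid input: not JSON, or not a number
```

```bash
python3 -m handwheel '[{"gripper":1,"offset":[29,-27,0],"rotation":[0,0,0.07]},{"gripper":1,"offset":[58,-54,0],"rotation":[0,0,0.14]},{"gripper":1,"offset":[87,-81,0],"rotation":[0,0,0.2]},{"gripper":1,"offset":[116,-108,0],"rotation":[0,0,0.27]},{"gripper":1,"offset":[145,-135,0],"rotation":[0,0,0.34]},{"gripper":1,"offset":[174,-162,0],"rotation":[0,0,0.41]},{"gripper":1,"offset":[203,-189,0],"rotation":[0,0,0.48]},{"gripper":1,"offset":[232,-216,0],"rotation":[0,0,0.55]}]'
python3 -c "
from h import *
go(.50,.030,.15,1.478)"
```

```text
t: 1.35
tool_pos: [0.3889, -0.2635, 0.2315]
tool_rot: [3.138, -0.15, 0.001]
contact_force: [0.5, 0.0, 0.0]
opening: -0.0001
grip_force: 0.0
offset [  82.5 -302.8   81.4] rot [ 0.    -0.    -0.003] pos [ 0.3889 -0.2635  0.2315] t 1.35 q6 0.91 F [0.49 0.   0.04] open -0.0001
```

```bash
python3 -m handwheel '[{"gripper":1,"offset":[12,-45,10],"rotation":[0,0,0]},{"gripper":1,"offset":[24,-90,20],"rotation":[0,0,0]},{"gripper":1,"offset":[36,-135,30],"rotation":[0,0,0]},{"gripper":1,"offset":[48,-180,40],"rotation":[0,0,0]},{"gripper":1,"offset":[60,-225,50],"rotation":[0,0,0]},{"gripper":1,"offset":[72,-270,65],"rotation":[0,0,0]},{"gripper":1,"offset":[82,-303,81],"rotation":[0,0,0]},{"gripper":1,"offset":[82,-303,81],"rotation":[0,0,0]}]'
python3 -m handwheel '[{"gripper":1,"offset":[0,0,30],"rotation":[0,0,0]},{"gripper":1,"offset":[0,0,60],"rotation":[0,0,0]},{"gripper":1,"offset":[0,0,90],"rotation":[0,0,0]},{"gripper":1,"offset":[0,0,105],"rotation":[0,0,0]},{"gripper":1,"offset":[10,0,105],"rotation":[0,0,0]},{"gripper":1,"offset":[20,0,105],"rotation":[0,0,0]},{"gripper":1,"offset":[30,0,105],"rotation":[0,0,0]},{"gripper":1,"offset":[40,0,105],"rotation":[0,0,0]}]'
python3 -c "
from h import *
go(.574,.0247,.045,1.477)"
```

```text
t: 2.35
tool_pos: [0.4978, 0.0312, 0.1487]
tool_rot: [-3.138, 0.141, 0.005]
contact_force: [-0.4, -0.0, -0.8]
opening: -0.0004
grip_force: 0.0
t: 3.35
tool_pos: [0.5399, 0.0255, 0.0463]
tool_rot: [3.138, -0.146, 0.003]
contact_force: [0.7, 0.2, -0.0]
opening: 0.0001
grip_force: 0.0
offset [34.1 -2.4  1.3] rot [-0.    -0.002  0.001] pos [0.5399 0.0255 0.0463] t 3.35 q6 1.57 F [ 0.72  0.2  -0.03] open 0.0001
```

```bash
python3 -m handwheel '[{"gripper":1,"offset":[10,0,0],"rotation":[0,0,0]},{"gripper":1,"offset":[15,0,0],"rotation":[0,0,0]},{"gripper":1,"offset":[18,0,0],"rotation":[0,0,0]},{"gripper":1,"offset":[20,0,0],"rotation":[0,0,0]},{"gripper":1,"offset":[22,0,0],"rotation":[0,0,0]},{"gripper":1,"offset":[24,0,0],"rotation":[0,0,0]},{"gripper":1,"offset":[26,0,0],"rotation":[0,0,0]},{"gripper":1,"offset":[28,0,0],"rotation":[0,0,0]}]'
```

```text
t: 4.35
tool_pos: [0.5642, 0.0231, 0.0446]
tool_rot: [3.138, -0.147, -0.008]
contact_force: [-8.0, -1.2, 2.8]
opening: -0.0001
grip_force: 0.0
```

```bash
python3 -m handwheel '[{"gripper":1,"offset":[1,0,0],"rotation":[0,0,0]},{"gripper":1,"offset":[2,0,0],"rotation":[0,0,0]},{"gripper":1,"offset":[3,0,0],"rotation":[0,0,0]},{"gripper":1,"offset":[4,0,0],"rotation":[0,0,0]},{"gripper":1,"offset":[5,0,0],"rotation":[0,0,0]},{"gripper":1,"offset":[6,0,0],"rotation":[0,0,0]},{"gripper":1,"offset":[7,0,0],"rotation":[0,0,0]},{"gripper":1,"offset":[8,0,0],"rotation":[0,0,0]}]'
```

```text
t: 5.35
tool_pos: [0.5717, 0.0222, 0.0445]
tool_rot: [3.138, -0.147, -0.01]
contact_force: [-11.0, -0.2, 5.3]
opening: -0.0003
grip_force: 0.0
```

```bash
python3 -m handwheel '[{"gripper":1,"offset":[1,0,0],"rotation":[0,0,0]},{"gripper":1,"offset":[2,0,0],"rotation":[0,0,0]},{"gripper":1,"offset":[3,0,0],"rotation":[0,0,0]},{"gripper":1,"offset":[4,0,0],"rotation":[0,0,0]},{"gripper":1,"offset":[4,0,0],"rotation":[0,0,0]},{"gripper":1,"offset":[4,0,0],"rotation":[0,0,0]},{"gripper":1,"offset":[4,0,0],"rotation":[0,0,0]},{"gripper":1,"offset":[4,0,0],"rotation":[0,0,0]}]'
```

```text
t: 6.35
tool_pos: [0.5714, 0.0219, 0.0428]
tool_rot: [3.137, -0.148, -0.027]
contact_force: [-20.8, -1.1, 8.3]
opening: 0.0005
grip_force: 0.0
```

```bash
python3 -m handwheel '[{"gripper":1,"offset":[-55,0,0],"rotation":[0,0,0]},{"gripper":1,"offset":[-110,0,0],"rotation":[0,0,0]},{"gripper":1,"offset":[-150,0,-40],"rotation":[0,0,0]},{"gripper":0,"offset":[-160,0,-100],"rotation":[0,0,0]},{"gripper":-1,"offset":[-160,0,-150],"rotation":[0,0,0]},{"gripper":-1,"offset":[-160,0,-200],"rotation":[0,0,0]},{"gripper":-1,"offset":[-160,-60,-210],"rotation":[0,0,0]},{"gripper":-1,"offset":[-160,-110,-210],"rotation":[0,0,0]}]'
python3 -m handwheel '[{"gripper":-1,"offset":[0,-40,0],"rotation":[0,0,0]},{"gripper":-1,"offset":[0,-80,0],"rotation":[0,0,0]},{"gripper":-1,"offset":[0,-120,0],"rotation":[0,0,0]},{"gripper":-1,"offset":[0,-140,0],"rotation":[0,0,0]},{"gripper":-1,"offset":[0,-140,0],"rotation":[0,0,0]},{"gripper":-1,"offset":[0,-140,0],"rotation":[0,0,0]},{"gripper":-1,"offset":[0,-140,0],"rotation":[0,0,0]},{"gripper":-1,"offset":[0,-140,0],"rotation":[0,0,0]}]'
python3 - <<'E'
from h import *
t=cam("top"); s=cam("side")
for x in tins(t): 
    if x[3][0]<.56: print(x)
go(.4236,.2724,.2,1.478)
a=t["image"][150:330,150:450]; b=s["image"][180:360,180:480]
cv2.imwrite("pics/o.png",cv2.resize(np.vstack([a,b])[:,:,::-1],(500,600),interpolation=2))
cv2.imwrite("pics/t_open.png",t["image"][:,:,::-1])
E
```

```text
t: 7.35
tool_pos: [0.4302, 0.1475, 0.2578]
tool_rot: [-3.137, 0.149, -0.008]
contact_force: [0.3, 0.9, -0.7]
opening: 0.0853
grip_force: 0.0
t: 8.35
tool_pos: [0.4422, 0.285, 0.2555]
tool_rot: [-3.138, 0.148, -0.001]
contact_force: [0.1, -0.1, 0.2]
opening: 0.0855
grip_force: 0.0
(array([303.7, 262.2]), np.int32(583), array([27, 27], dtype=int32), array([0.5081, 0.0334, 0.02  ]))
(array([514.7, 280.1]), np.int32(122), array([14, 13], dtype=int32), array([ 0.465 , -0.4804,  0.02  ]))
(array([408.6, 297.9]), np.int32(476), array([25, 25], dtype=int32), array([ 0.4217, -0.2218,  0.02  ]))
(array([491.6, 325.3]), np.int32(723), array([52, 36], dtype=int32), array([ 0.3558, -0.4223,  0.02  ]))
offset [-17.3  14.5  55.4] rot [-0.    -0.    -0.001] pos [0.4422 0.2852 0.2554] t 8.45 q6 2.1 F [ 0.47 -1.3   0.02] open 0.0851
```

View pics/o.png

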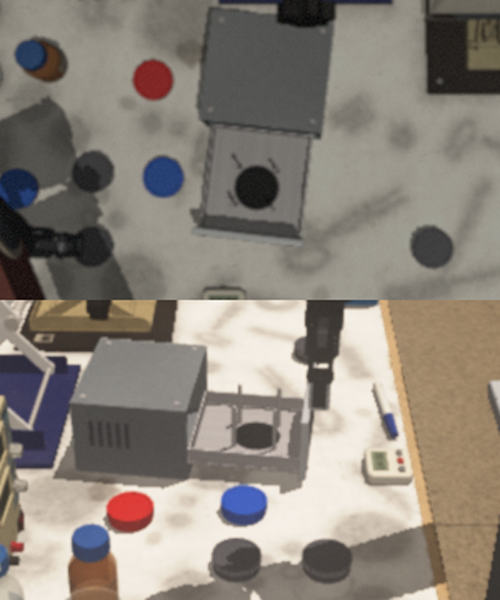

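The drawer is out. The well disc shows in the top view at full-image pixel (304,262), world (0.508, 0.033). The two left tins have not moved, so I grasp the nearer one, B.

```bash
python3 -m handwheel '[{"gripper":-1,"offset":[-17,14,50],"rotation":[0,0,0]},{"gripper":-1,"offset":[-17,14,90],"rotation":[0,0,0]},{"gripper":-1,"offset":[-17,14,130],"rotation":[0,0,0]},{"gripper":-1,"offset":[-17,14,170],"rotation":[0,0,0]},{"gripper":-1,"offset":[-17,14,205],"rotation":[0,0,0]},{"gripper":-1,"offset":[-17,14,230],"rotation":[0,0,0]},{"gripper":-1,"offset":[-17,14,245],"rotation":[0,0,0]},{"gripper":-1,"offset":[-17,14,253],"rotation":[0,0,0]}]'
python3 -c "
from h import *
go(.4236,.2724,.0,1.478)"
```

```text
t: 9.45
tool_pos: [0.4239, 0.2733, 0.0019]
tool_rot: [3.138, -0.147, -0.0]
contact_force: [0.3, 0.2, 0.2]
opening: 0.0854
grip_force: 0.0
offset [-0.2  0.9  1.9] rot [ 0.     0.    -0.001] pos [0.4239 0.2733 0.0019] t 9.45 q6 2.09 F [0.3  0.22 0.17] open 0.0854
```

Close with 60 N, lift 150 mm and weigh.

```bash
cat >> h.py <<'E'
def weigh():
    F=[]
    for i in range(8):
        cam("top"); F.append(ctrl.get_obs()["contact_force"])
    F=np.array(F); o=ctrl.get_obs(); print("F",F.mean(0).round(2),"sd",F.std(0).round(2),"pos",o["tool_pos"].round(4),"open",round(o["opening"],4),"t",round(o["t"],2))
E
python3 -m handwheel '[{"gripper":1,"offset":[0,0,1],"rotation":[0,0,0]},{"gripper":1,"offset":[0,0,1],"rotation":[0,0,0]},{"gripper":1,"offset":[0,0,1],"rotation":[0,0,0]},{"gripper":1,"offset":[0,0,1],"rotation":[0,0,0]},{"gripper":1,"offset":[0,0,1],"rotation":[0,0,0]},{"gripper":1,"offset":[0,0,1],"rotation":[0,0,0]},{"gripper":1,"offset":[0,0,1],"rotation":[0,0,0]},{"gripper":1,"offset":[0,0,1],"rotation":[0,0,0]}]' 60
python3 -m handwheel '[{"gripper":1,"offset":[0,0,-20],"rotation":[0,0,0]},{"gripper":1,"offset":[0,0,-50],"rotation":[0,0,0]},{"gripper":1,"offset":[0,0,-80],"rotation":[0,0,0]},{"gripper":1,"offset":[0,0,-110],"rotation":[0,0,0]},{"gripper":1,"offset":[0,0,-120],"rotation":[0,0,0]},{"gripper":1,"offset":[0,0,-120],"rotation":[0,0,0]},{"gripper":1,"offset":[0,0,-120],"rotation":[0,0,0]},{"gripper":1,"offset":[0,0,-120],"rotation":[0,0,0]}]'
python3 -c "
from h import *
weigh()"
```

```text
t: 10.45
tool_pos: [0.425, 0.2739, 0.0027]
tool_rot: [-3.137, 0.146, -0.004]
contact_force: [-0.1, 0.0, 6.2]
opening: 0.0577
grip_force: 65.1
t: 11.45
tool_pos: [0.4229, 0.2729, 0.1196]
tool_rot: [3.137, -0.146, -0.004]
contact_force: [0.8, 0.1, -3.5]
opening: 0.0573
grip_force: 65.1
F [-0.12 -0.16 -2.47] sd [0.5  0.57 0.58] pos [0.4238 0.2734 0.1213] open 0.0575 t 11.85
```

```bash
python3 -m handwheel '[{"gripper":1,"offset":[0,0,40],"rotation":[0,0,0]},{"gripper":1,"offset":[0,0,80],"rotation":[0,0,0]},{"gripper":1,"offset":[0,0,105],"rotation":[0,0,0]},{"gripper":1,"offset":[0,0,115],"rotation":[0,0,0]},{"gripper":1,"offset":[0,0,118],"rotation":[0,0,0]},{"gripper":0.2,"offset":[0,0,118],"rotation":[0,0,0]},{"gripper":-1,"offset":[0,0,118],"rotation":[0,0,0]},{"gripper":-1,"offset":[0,0,118],"rotation":[0,0,0]}]'
python3 -m handwheel '[{"gripper":-1,"offset":[0,0,-40],"rotation":[0,0,0]},{"gripper":-1,"offset":[0,0,-80],"rotation":[0,0,0]},{"gripper":-1,"offset":[30,0,-120],"rotation":[0,0,0]},{"gripper":-1,"offset":[60,0,-120],"rotation":[0,0,0]},{"gripper":-1,"offset":[90,0,-120],"rotation":[0,0,0]},{"gripper":-1,"offset":[106,0,-120],"rotation":[0,0,0]},{"gripper":-1,"offset":[106,0,-120],"rotation":[0,0,0]},{"gripper":-1,"offset":[106,0,-120],"rotation":[0,0,0]}]'
python3 -c "
from h import *
for d in ('side','top'):
  for x in tins(cam(d)): 
    if x[3][0]<.56: print(x)
s=cam('side');print(px(s,(.5307,.2734,.02)));cv2.imwrite('pics/s3.png',s['image'][200:420,250:480,::-1])
go(.5307,.2734,.001,1.478)"
```

```text
t: 12.85
tool_pos: [0.425, 0.2739, 0.0048]
tool_rot: [-3.137, 0.146, -0.004]
contact_force: [-0.1, -0.4, -0.5]
opening: 0.0851
grip_force: 0.0
t: 13.85
tool_pos: [0.5285, 0.2636, 0.123]
tool_rot: [3.138, -0.146, -0.002]
contact_force: [-0.4, 0.7, -0.7]
opening: 0.0856
grip_force: 0.0
(array([334.7, 170.3]), np.int32(928), array([35, 34], dtype=int32), array([ 0.5072, -0.4291,  0.02  ]))
(array([321.3, 335.2]), np.int32(542), array([28, 25], dtype=int32), array([0.5308, 0.285 , 0.02  ]))
(array([375.4, 334.1]), np.int32(477), array([28, 20], dtype=int32), array([0.4236, 0.2792, 0.02  ]))
(array([303.5, 262.2]), np.int32(575), array([26, 27], dtype=int32), array([0.5081, 0.0338, 0.02  ]))
(array([142.1, 284.6]), np.int32(564), array([24, 45], dtype=int32), array([0.4531, 0.4255, 0.02  ]))
(array([514.7, 279.7]), np.int32(110), array([14, 11], dtype=int32), array([ 0.466 , -0.4805,  0.02  ]))
(array([408.6, 297.9]), np.int32(473), array([25, 25], dtype=int32), array([ 0.4216, -0.2218,  0.02  ]))
(array([491.6, 325.3]), np.int32(714), array([52, 36], dtype=int32), array([ 0.3557, -0.4222,  0.02  ]))
(np.float64(321.42137570167614), np.float64(331.2546655066292))
offset [  1.4  -9.9 122.1] rot [0.    0.001 0.   ] pos [0.5285 0.2637 0.1231] t 14.0 q6 2.0 F [ 0.12 -0.5  -0.08] open 0.0851
```

View pics/s3.png

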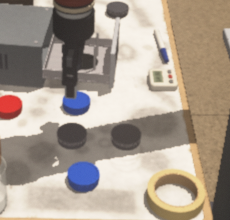

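The side crop shows both left tins still in place, at full-image (321,335) and (375,334), with the gripper above A. Grasp A and weigh it.

```bash
python3 -m handwheel '[{"gripper":-1,"offset":[1,-10,20],"rotation":[0,0,0]},{"gripper":-1,"offset":[1,-10,60],"rotation":[0,0,0]},{"gripper":-1,"offset":[1,-10,95],"rotation":[0,0,0]},{"gripper":-1,"offset":[1,-10,112],"rotation":[0,0,0]},{"gripper":-1,"offset":[1,-10,120],"rotation":[0,0,0]},{"gripper":1,"offset":[1,-10,120],"rotation":[0,0,0]},{"gripper":1,"offset":[1,-10,120],"rotation":[0,0,0]},{"gripper":1,"offset":[1,-10,120],"rotation":[0,0,0]}]' 60
python3 -m handwheel '[{"gripper":1,"offset":[0,0,0],"rotation":[0,0,0]},{"gripper":1,"offset":[0,0,0],"rotation":[0,0,0]},{"gripper":1,"offset":[0,0,-30],"rotation":[0,0,0]},{"gripper":1,"offset":[0,0,-60],"rotation":[0,0,0]},{"gripper":1,"offset":[0,0,-90],"rotation":[0,0,0]},{"gripper":1,"offset":[0,0,-118],"rotation":[0,0,0]},{"gripper":1,"offset":[0,0,-118],"rotation":[0,0,0]},{"gripper":1,"offset":[0,0,-118],"rotation":[0,0,0]}]'
python3 -c "
from h import *
weigh()"
```

```text
t: 15.0
tool_pos: [0.5328, 0.2738, 0.0053]
tool_rot: [-3.137, 0.146, -0.005]
contact_force: [0.5, -0.8, 5.1]
opening: 0.0576
grip_force: 65.4
t: 16.0
tool_pos: [0.53, 0.2729, 0.1191]
tool_rot: [3.137, -0.146, -0.005]
contact_force: [-0.6, 0.2, -5.5]
opening: 0.057
grip_force: 66.6
F [ 0.01 -0.11 -4.62] sd [0.44 0.62 0.44] pos [0.5311 0.2733 0.1207] open 0.0572 t 16.4
```

A weighs about 0.47 kg. With a 0.48 kg maximum and 0.08 kg spacing it must be the heaviest, so it goes straight into the well.

```bash
python3 -m handwheel '[{"gripper":1,"offset":[0,0,-30],"rotation":[0,0,0]},{"gripper":1,"offset":[0,30,-40],"rotation":[0,0,0]},{"gripper":1,"offset":[0,70,-40],"rotation":[0,0,0]},{"gripper":1,"offset":[0,110,-40],"rotation":[0,0,0]},{"gripper":1,"offset":[0,150,-40],"rotation":[0,0,0]},{"gripper":1,"offset":[0,190,-40],"rotation":[0,0,0]},{"gripper":1,"offset":[0,220,-40],"rotation":[0,0,0]},{"gripper":1,"offset":[0,240,-40],"rotation":[0,0,0]}]'
python3 -m handwheel '[{"gripper":1,"offset":[0,0,0],"rotation":[0,0,0]},{"gripper":1,"offset":[0,0,0],"rotation":[0,0,0]},{"gripper":1,"offset":[0,0,0],"rotation":[0,0,0]},{"gripper":1,"offset":[0,0,0],"rotation":[0,0,0]},{"gripper":1,"offset":[0,0,0],"rotation":[0,0,0]},{"gripper":1,"offset":[0,0,0],"rotation":[0,0,0]},{"gripper":1,"offset":[0,0,0],"rotation":[0,0,0]},{"gripper":1,"offset":[0,0,0],"rotation":[0,0,0]}]'
python3 - <<'E'
from h import *
go(.508,.0335,.026,1.478)
s=cam("side"); t=cam("top")
a=cv2.resize(t["image"][200:300,240:370],(520,400),interpolation=2); cv2.imwrite("pics/w.png",a[:,:,::-1])
b=s["image"][180:310,240:400]; cv2.imwrite("pics/w2.png",cv2.resize(b[:,:,::-1],None,fx=4,fy=4,interpolation=2))
E
```

```text
t: 17.4
tool_pos: [0.5088, 0.033, 0.1614]
tool_rot: [3.138, -0.148, 0.001]
contact_force: [-0.4, -0.9, -4.9]
opening: 0.0569
grip_force: 66.4
t: 18.4
tool_pos: [0.509, 0.0344, 0.1613]
tool_rot: [3.138, -0.146, 0.0]
contact_force: [-0.4, 0.0, -4.5]
opening: 0.0573
grip_force: 66.4
offset [ -0.9   0.9 135.3] rot [ 0. -0. -0.] pos [0.509  0.0344 0.1613] t 18.4 q6 1.59 F [-0.38  0.05 -4.46] open 0.0573
```

View pics/w2.png

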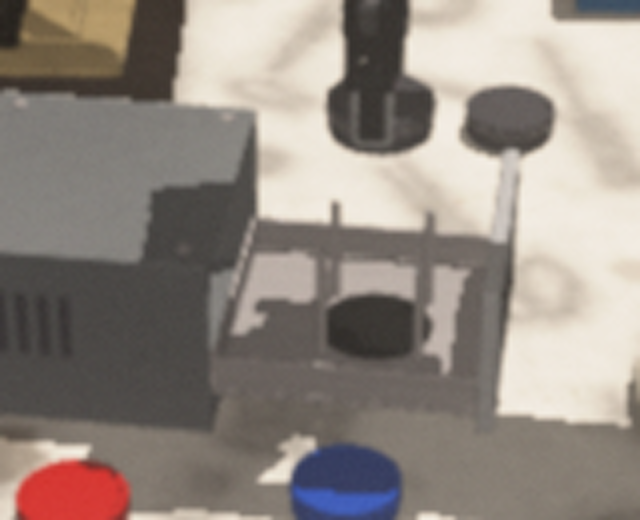

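Side crop: the held tin is at (381,115) and the well disc at (378,325), so they line up to about 1.5 mm. Lower and release.

```bash
python3 -m handwheel '[{"gripper":1,"offset":[0,1,20],"rotation":[0,0,0]},{"gripper":1,"offset":[0,1,45],"rotation":[0,0,0]},{"gripper":1,"offset":[0,1,70],"rotation":[0,0,0]},{"gripper":1,"offset":[0,1,90],"rotation":[0,0,0]},{"gripper":1,"offset":[0,1,110],"rotation":[0,0,0]},{"gripper":1,"offset":[0,1,124],"rotation":[0,0,0]},{"gripper":1,"offset":[0,1,131],"rotation":[0,0,0]},{"gripper":1,"offset":[0,1,134],"rotation":[0,0,0]}]'
python3 -m handwheel '[{"gripper":1,"offset":[0,0,0],"rotation":[0,0,0]},{"gripper":0.2,"offset":[0,0,0],"rotation":[0,0,0]},{"gripper":-0.3,"offset":[0,0,0],"rotation":[0,0,0]},{"gripper":-0.9,"offset":[0,0,0],"rotation":[0,0,0]},{"gripper":-0.9,"offset":[0,0,-10],"rotation":[0,0,0]},{"gripper":-0.9,"offset":[0,0,-40],"rotation":[0,0,0]},{"gripper":-0.9,"offset":[0,0,-80],"rotation":[0,0,0]},{"gripper":-0.9,"offset":[0,0,-140],"rotation":[0,0,0]}]'
python3 - <<'E'
from h import *
go(.425,.274,.13,1.478)
go(.4215,-.2222,.13,1.478)
E
```

```text
t: 19.5
tool_pos: [0.5085, 0.0334, 0.0272]
tool_rot: [-3.138, 0.146, 0.002]
contact_force: [-6.9, 0.7, 6.7]
opening: 0.0576
grip_force: 67.6
t: 20.5
tool_pos: [0.508, 0.0334, 0.1683]
tool_rot: [-3.138, 0.146, 0.003]
contact_force: [1.9, 0.4, -0.4]
opening: 0.0812
grip_force: 0.0
offset [-105.  -231.8   38.5] rot [ 0.     0.002 -0.   ] pos [0.508  0.0334 0.1683] t 20.5 q6 1.58 F [ 1.89  0.37 -0.4 ] open 0.0812
offset [-62.2 262.6  38.5] rot [ 0.     0.002 -0.   ] pos [0.508  0.0334 0.1683] t 20.5 q6 1.58 F [ 1.89  0.37 -0.4 ] open 0.0812
```

```bash
python3 -m handwheel '[{"gripper":-1,"offset":[0,40,0],"rotation":[0,0,0]},{"gripper":-1,"offset":[-10,80,0],"rotation":[0,0,0]},{"gripper":-1,"offset":[-20,120,0],"rotation":[0,0,0]},{"gripper":-1,"offset":[-30,160,0],"rotation":[0,0,0]},{"gripper":-1,"offset":[-40,200,10],"rotation":[0,0,0]},{"gripper":-1,"offset":[-50,240,20],"rotation":[0,0,0]},{"gripper":-1,"offset":[-62,262,38],"rotation":[0,0,0]},{"gripper":-1,"offset":[-62,262,38],"rotation":[0,0,0]}]'
python3 - <<'E'
from h import *
t=cam("top"); s=cam("side")
for x in tins(t): 
    if x[3][0]<.56: print(x)
go(.4215,-.2222,.003,1.478)
a=cv2.resize(t["image"][210:320,180:440],(780,330),interpolation=2); 
b=cv2.resize(s["image"][180:270,240:440],(600,270),interpolation=2); 
m=np.zeros((600,780,3),np.uint8); m[:330]=a; m[330:,:600]=b; cv2.imwrite("pics/w3.png",m[:,:,::-1])
E
```

```text
t: 21.5
tool_pos: [0.4218, -0.2225, 0.1291]
tool_rot: [-3.137, 0.151, 0.001]
contact_force: [-0.9, 0.0, -0.2]
opening: 0.0859
grip_force: 0.0
(array([303.5, 261.8]), np.int32(595), array([27, 27], dtype=int32), array([0.509 , 0.0339, 0.02  ]))
(array([514.7, 280.2]), np.int32(123), array([14, 13], dtype=int32), array([ 0.4649, -0.4804,  0.02  ]))
(array([204.4, 296.5]), np.int32(488), array([24, 26], dtype=int32), array([0.4245, 0.2739, 0.02  ]))
(array([493.1, 325.9]), np.int32(659), array([53, 36], dtype=int32), array([ 0.3543, -0.4258,  0.02  ]))
offset [ -2.    0.5 127.5] rot [ 0.    -0.002 -0.001] pos [ 0.4234 -0.2218  0.1305] t 21.6 q6 1.03 F [-0.14 -0.79 -0.22] open 0.0851
```

View pics/w3.png

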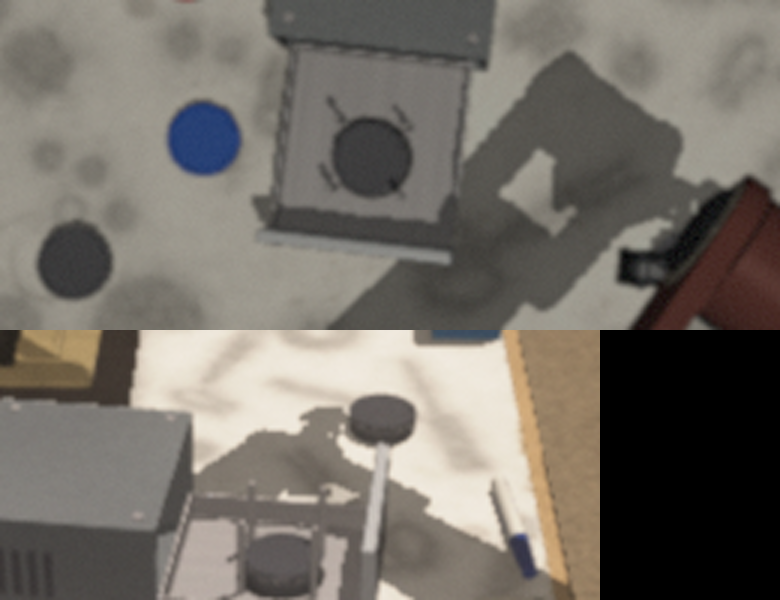

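The crops show tin A lying flat inside the posts at top pixel (304,262). Tin C is unmoved, so I take it next.

```bash
python3 -m handwheel '[{"gripper":-1,"offset":[-1,1,20],"rotation":[0,0,0]},{"gripper":-1,"offset":[-1,1,60],"rotation":[0,0,0]},{"gripper":-1,"offset":[-1,1,95],"rotation":[0,0,0]},{"gripper":-1,"offset":[-1,1,115],"rotation":[0,0,0]},{"gripper":-1,"offset":[-1,1,126],"rotation":[0,0,0]},{"gripper":1,"offset":[-1,1,126],"rotation":[0,0,0]},{"gripper":1,"offset":[-1,1,126],"rotation":[0,0,0]},{"gripper":1,"offset":[-1,1,126],"rotation":[0,0,0]}]' 60
python3 -m handwheel '[{"gripper":1,"offset":[0,0,0],"rotation":[0,0,0]},{"gripper":1,"offset":[0,0,0],"rotation":[0,0,0]},{"gripper":1,"offset":[0,0,-30],"rotation":[0,0,0]},{"gripper":1,"offset":[0,0,-60],"rotation":[0,0,0]},{"gripper":1,"offset":[0,0,-90],"rotation":[0,0,0]},{"gripper":1,"offset":[0,0,-118],"rotation":[0,0,0]},{"gripper":1,"offset":[0,0,-118],"rotation":[0,0,0]},{"gripper":1,"offset":[0,0,-118],"rotation":[0,0,0]}]'
python3 -c "
from h import *
weigh()"
```

```text
t: 22.6
tool_pos: [0.4232, -0.2235, 0.0053]
tool_rot: [3.136, -0.146, 0.005]
contact_force: [0.8, 0.9, 4.9]
opening: 0.0574
grip_force: 64.5
t: 23.6
tool_pos: [0.421, -0.2221, 0.12]
tool_rot: [-3.137, 0.146, 0.002]
contact_force: [1.0, 1.1, -1.1]
opening: 0.0577
grip_force: 64.2
F [-0.32 -0.32 -0.7 ] sd [0.46 0.24 0.39] pos [ 0.4215 -0.2225  0.1208] open 0.0577 t 24.0
```

C weighs about 0.07 kg and is the lightest; B, at about 0.25 kg, goes in the middle. I put C back and fetch B.

```bash
python3 -m handwheel '[{"gripper":1,"offset":[0,0,40],"rotation":[0,0,0]},{"gripper":1,"offset":[0,0,80],"rotation":[0,0,0]},{"gripper":1,"offset":[0,0,105],"rotation":[0,0,0]},{"gripper":1,"offset":[0,0,114],"rotation":[0,0,0]},{"gripper":1,"offset":[0,0,117],"rotation":[0,0,0]},{"gripper":0.2,"offset":[0,0,117],"rotation":[0,0,0]},{"gripper":-1,"offset":[0,0,117],"rotation":[0,0,0]},{"gripper":-1,"offset":[0,0,117],"rotation":[0,0,0]}]'
python3 -m handwheel '[{"gripper":-1,"offset":[0,0,-50],"rotation":[0,0,0]},{"gripper":-1,"offset":[0,0,-100],"rotation":[0,0,0]},{"gripper":-1,"offset":[0,0,-150],"rotation":[0,0,0]},{"gripper":-1,"offset":[0,-40,-200],"rotation":[0,0,0]},{"gripper":-1,"offset":[0,-90,-220],"rotation":[0,0,0]},{"gripper":-1,"offset":[0,-140,-220],"rotation":[0,0,0]},{"gripper":-1,"offset":[0,-190,-220],"rotation":[0,0,0]},{"gripper":-1,"offset":[0,-240,-220],"rotation":[0,0,0]}]'
python3 -m handwheel '[{"gripper":-1,"offset":[0,-50,0],"rotation":[0,0,0]},{"gripper":-1,"offset":[0,-100,0],"rotation":[0,0,0]},{"gripper":-1,"offset":[10,-150,20],"rotation":[0,0,0]},{"gripper":-1,"offset":[20,-200,50],"rotation":[0,0,0]},{"gripper":-1,"offset":[30,-240,80],"rotation":[0,0,0]},{"gripper":-1,"offset":[30,-255,100],"rotation":[0,0,0]},{"gripper":-1,"offset":[30,-255,100],"rotation":[0,0,0]},{"gripper":-1,"offset":[30,-255,100],"rotation":[0,0,0]}]'
python3 - <<'E'
from h import *
t=cam("top"); s=cam("side")
for x in tins(t)+tins(s): 
    if x[3][0]<.56: print(x)
go(.4245,.2739,.003,1.478)
E
```

```text
t: 25.0
tool_pos: [0.4222, -0.223, 0.0049]
tool_rot: [3.137, -0.146, 0.002]
contact_force: [-0.2, -0.7, -0.1]
opening: 0.0852
grip_force: 0.0
t: 26.0
tool_pos: [0.444, 0.0179, 0.2248]
tool_rot: [3.138, -0.147, 0.002]
contact_force: [0.7, -0.3, 0.9]
opening: 0.0852
grip_force: 0.0
t: 27.0
tool_pos: [0.4981, 0.2671, 0.1253]
tool_rot: [-3.138, 0.147, -0.002]
contact_force: [-0.4, 1.2, 1.1]
opening: 0.0852
grip_force: 0.0
(array([303.4, 261.9]), np.int32(590), array([27, 27], dtype=int32), array([0.5088, 0.034 , 0.02  ]))
(array([514.7, 279.9]), np.int32(116), array([14, 12], dtype=int32), array([ 0.4654, -0.4804,  0.02  ]))
(array([140.3, 303.7]), np.int32(607), array([27, 46], dtype=int32), array([0.4071, 0.4288, 0.02  ]))
(array([407.9, 297.9]), np.int32(477), array([25, 25], dtype=int32), array([ 0.4217, -0.22  ,  0.02  ]))
(array([491.6, 325.3]), np.int32(718), array([52, 36], dtype=int32), array([ 0.3557, -0.4222,  0.02  ]))
(array([354.9, 169.8]), np.int32(931), array([35, 35], dtype=int32), array([ 0.4476, -0.4337,  0.02  ]))
(array([372. , 327.1]), np.int32(488), array([28, 24], dtype=int32), array([0.4293, 0.2586, 0.02  ]))
offset [-74.6   0.2 122.8] rot [-0.001 -0.002 -0.001] pos [0.4985 0.267  0.126 ] t 27.1 q6 2.03 F [ 0.3  -0.72 -0.1 ] open 0.0851
```

B's blob in the side view has shifted by about 2 cm, so it may have been knocked. I clear the view and look from the top.

```bash
python3 -m handwheel '[{"gripper":-1,"offset":[0,20,-40],"rotation":[0,0,0]},{"gripper":-1,"offset":[0,50,-80],"rotation":[0,0,0]},{"gripper":-1,"offset":[0,90,-100],"rotation":[0,0,0]},{"gripper":-1,"offset":[0,130,-100],"rotation":[0,0,0]},{"gripper":-1,"offset":[0,170,-100],"rotation":[0,0,0]},{"gripper":-1,"offset":[0,200,-100],"rotation":[0,0,0]},{"gripper":-1,"offset":[0,220,-100],"rotation":[0,0,0]},{"gripper":-1,"offset":[0,220,-100],"rotation":[0,0,0]}]'
python3 - <<'E'
from h import *
t=cam("top"); s=cam("side")
for x in tins(t)+tins(s): 
    if x[3][0]<.56: print(x)
go(.4245,.2739,.13,1.478)
E
```

```text
t: 28.1
tool_pos: [0.4773, 0.0469, 0.2256]
tool_rot: [-3.138, 0.152, -0.004]
contact_force: [0.7, 0.5, -0.4]
opening: 0.0854
grip_force: 0.0
(array([499.8, 251.9]), np.int32(83), array([10, 12], dtype=int32), array([ 0.5338, -0.4454,  0.02  ]))
(array([514.7, 280.2]), np.int32(124), array([14, 13], dtype=int32), array([ 0.4648, -0.4805,  0.02  ]))
(array([105.3, 287.4]), np.int32(100), array([21, 12], dtype=int32), array([0.4463, 0.5148, 0.02  ]))
(array([215.4, 294.7]), np.int32(495), array([24, 26], dtype=int32), array([0.429 , 0.2474, 0.02  ]))
(array([407.8, 297.9]), np.int32(487), array([25, 25], dtype=int32), array([ 0.4217, -0.2199,  0.02  ]))
(array([491.4, 325.5]), np.int32(737), array([52, 36], dtype=int32), array([ 0.3552, -0.4219,  0.02  ]))
(array([329.8, 261.6]), np.int32(227), array([23, 18], dtype=int32), array([0.5166, 0.0337, 0.02  ]))
offset [ -73.9 -219.6   95.2] rot [-0.    -0.002 -0.001] pos [0.4773 0.0483 0.2252] t 28.2 q6 1.61 F [0.27 0.72 0.63] open 0.0849
```

B has been knocked to (0.429, 0.247). Go there.

```bash
python3 -m handwheel '[{"gripper":-1,"offset":[-10,-30,0],"rotation":[0,0,0]},{"gripper":-1,"offset":[-25,-70,0],"rotation":[0,0,0]},{"gripper":-1,"offset":[-40,-110,20],"rotation":[0,0,0]},{"gripper":-1,"offset":[-55,-150,50],"rotation":[0,0,0]},{"gripper":-1,"offset":[-66,-180,80],"rotation":[0,0,0]},{"gripper":-1,"offset":[-66,-193,110],"rotation":[0,0,0]},{"gripper":-1,"offset":[-66,-193,120],"rotation":[0,0,0]},{"gripper":-1,"offset":[-66,-193,120],"rotation":[0,0,0]}]'
python3 -c "
from h import *
go(.429,.2474,.003,1.478)"
```

```text
t: 29.2
tool_pos: [0.4291, 0.2466, 0.1041]
tool_rot: [3.138, -0.146, -0.001]
contact_force: [-0.5, -0.9, 1.1]
opening: 0.0853
grip_force: 0.0
offset [ -0.   -0.8 101.1] rot [0.001 0.001 0.   ] pos [0.4291 0.2466 0.1041] t 29.2 q6 2.03 F [-0.48 -0.89  1.07] open 0.0853
```

```bash
python3 -m handwheel '[{"gripper":-1,"offset":[0,-1,20],"rotation":[0,0,0]},{"gripper":-1,"offset":[0,-1,50],"rotation":[0,0,0]},{"gripper":-1,"offset":[0,-1,75],"rotation":[0,0,0]},{"gripper":-1,"offset":[0,-1,93],"rotation":[0,0,0]},{"gripper":-1,"offset":[0,-1,101],"rotation":[0,0,0]},{"gripper":1,"offset":[0,-1,101],"rotation":[0,0,0]},{"gripper":1,"offset":[0,-1,101],"rotation":[0,0,0]},{"gripper":1,"offset":[0,-1,101],"rotation":[0,0,0]}]' 60
python3 -m handwheel '[{"gripper":1,"offset":[0,0,0],"rotation":[0,0,0]},{"gripper":1,"offset":[0,0,0],"rotation":[0,0,0]},{"gripper":1,"offset":[0,0,-40],"rotation":[0,0,0]},{"gripper":1,"offset":[0,0,-80],"rotation":[0,0,0]},{"gripper":1,"offset":[0,0,-120],"rotation":[0,0,0]},{"gripper":1,"offset":[0,0,-160],"rotation":[0,0,0]},{"gripper":1,"offset":[0,0,-170],"rotation":[0,0,0]},{"gripper":1,"offset":[0,0,-170],"rotation":[0,0,0]}]'
python3 -c "
from h import *
weigh()
go(.5085,.0335,.175,1.478)"
```

```text
t: 30.2
tool_pos: [0.4309, 0.2481, 0.005]
tool_rot: [-3.137, 0.146, -0.004]
contact_force: [0.1, 0.0, 3.8]
opening: 0.0578
grip_force: 64.9
t: 31.2
tool_pos: [0.4292, 0.2476, 0.1726]
tool_rot: [3.138, -0.146, -0.001]
contact_force: [0.1, 0.5, -2.5]
opening: 0.0575
grip_force: 66.1
F [ 0.03  0.11 -2.71] sd [0.67 0.58 0.35] pos [0.4291 0.2475 0.1723] open 0.0577 t 31.6
offset [ 99.  205.7  -2.7] rot [ 0.001  0.001 -0.   ] pos [0.4291 0.2475 0.1723] t 31.6 q6 2.04 F [-0.    0.19 -2.07] open 0.0577
```

```bash
python3 -m handwheel '[{"gripper":1,"offset":[15,30,0],"rotation":[0,0,0]},{"gripper":1,"offset":[35,70,0],"rotation":[0,0,0]},{"gripper":1,"offset":[55,110,0],"rotation":[0,0,0]},{"gripper":1,"offset":[75,150,0],"rotation":[0,0,0]},{"gripper":1,"offset":[90,185,0],"rotation":[0,0,0]},{"gripper":1,"offset":[99,206,0],"rotation":[0,0,0]},{"gripper":1,"offset":[99,206,0],"rotation":[0,0,0]},{"gripper":1,"offset":[99,206,0],"rotation":[0,0,0]}]'
python3 -c "
from h import *
go(.508,.0335,.046,1.478)"
```

```text
t: 32.6
tool_pos: [0.5086, 0.0339, 0.173]
tool_rot: [-3.138, 0.146, 0.001]
contact_force: [0.5, 0.6, -2.7]
opening: 0.0572
grip_force: 65.9
offset [ -0.5   0.5 127. ] rot [-0.001  0.001 -0.   ] pos [0.5086 0.0339 0.173 ] t 32.6 q6 1.58 F [ 0.51  0.61 -2.66] open 0.0572
```

```bash
python3 -m handwheel '[{"gripper":1,"offset":[-1,0,20],"rotation":[0,0,0]},{"gripper":1,"offset":[-1,0,45],"rotation":[0,0,0]},{"gripper":1,"offset":[-1,0,70],"rotation":[0,0,0]},{"gripper":1,"offset":[-1,0,90],"rotation":[0,0,0]},{"gripper":1,"offset":[-1,0,105],"rotation":[0,0,0]},{"gripper":1,"offset":[-1,0,117],"rotation":[0,0,0]},{"gripper":1,"offset":[-1,0,123],"rotation":[0,0,0]},{"gripper":1,"offset":[-1,0,127],"rotation":[0,0,0]}]'
python3 -m handwheel '[{"gripper":1,"offset":[0,0,0],"rotation":[0,0,0]},{"gripper":0.2,"offset":[0,0,0],"rotation":[0,0,0]},{"gripper":-0.3,"offset":[0,0,0],"rotation":[0,0,0]},{"gripper":-0.9,"offset":[0,0,0],"rotation":[0,0,0]},{"gripper":-0.9,"offset":[0,0,-10],"rotation":[0,0,0]},{"gripper":-0.9,"offset":[0,0,-40],"rotation":[0,0,0]},{"gripper":-0.9,"offset":[0,0,-80],"rotation":[0,0,0]},{"gripper":-0.9,"offset":[0,0,-130],"rotation":[0,0,0]}]'
python3 -m handwheel '[{"gripper":-1,"offset":[0,40,0],"rotation":[0,0,0]},{"gripper":-1,"offset":[-10,80,0],"rotation":[0,0,0]},{"gripper":-1,"offset":[-20,120,0],"rotation":[0,0,0]},{"gripper":-1,"offset":[-30,160,0],"rotation":[0,0,0]},{"gripper":-1,"offset":[-40,200,10],"rotation":[0,0,0]},{"gripper":-1,"offset":[-50,240,20],"rotation":[0,0,0]},{"gripper":-1,"offset":[-62,260,38],"rotation":[0,0,0]},{"gripper":-1,"offset":[-62,260,38],"rotation":[0,0,0]}]'
python3 - <<'E'
from h import *
t=cam("top"); s=cam("side")
for x in tins(t): 
    if x[3][0]<.56: print(x)
go(.4217,-.22,.003,1.478)
a=cv2.resize(t["image"][210:320,180:440],(780,330),interpolation=2); 
b=cv2.resize(s["image"][180:270,240:440],(600,270),interpolation=2); 
m=np.zeros((600,780,3),np.uint8); m[:330]=a; m[330:,:600]=b; cv2.imwrite("pics/w4.png",m[:,:,::-1])
E
```

```text
t: 33.6
tool_pos: [0.5082, 0.0335, 0.0468]
tool_rot: [3.138, -0.146, 0.0]
contact_force: [-7.0, 0.7, 16.3]
opening: 0.0572
grip_force: 68.0
t: 34.6
tool_pos: [0.5072, 0.0335, 0.1775]
tool_rot: [-3.138, 0.146, 0.002]
contact_force: [1.2, 0.8, -0.3]
opening: 0.0815
grip_force: 0.0
t: 35.6
tool_pos: [0.4207, -0.2201, 0.1376]
tool_rot: [-3.137, 0.151, 0.003]
contact_force: [-0.0, 0.1, 0.6]
opening: 0.0854
grip_force: 0.0
(array([302.4, 261.6]), np.int32(661), array([30, 28], dtype=int32), array([0.5095, 0.0366, 0.02  ]))
(array([514.9, 279.6]), np.int32(113), array([14, 11], dtype=int32), array([ 0.4661, -0.4809,  0.02  ]))
(array([493.5, 325.9]), np.int32(637), array([53, 36], dtype=int32), array([ 0.3544, -0.4268,  0.02  ]))
offset [ -0.7   0.5 136.2] rot [ 0.    -0.001 -0.001] pos [ 0.4223 -0.2196  0.1392] t 35.7 q6 1.03 F [-0.2   0.67 -0.67] open 0.0852
```

View pics/w4.png

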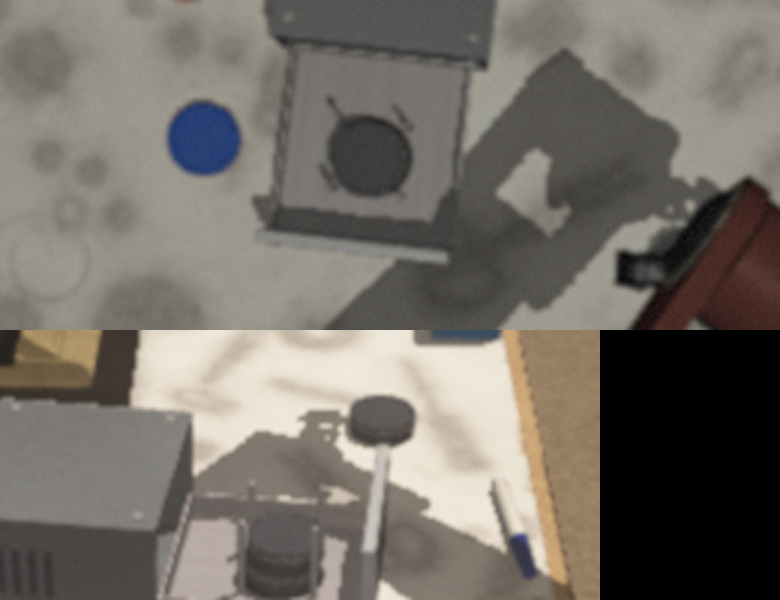

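Both tins stand stacked inside the posts: top pixel (303,262), and (282,545) in the side crop. C is unmoved at side crop (381,420). Next I fetch C.

```bash
python3 -m handwheel '[{"gripper":-1,"offset":[-1,1,25],"rotation":[0,0,0]},{"gripper":-1,"offset":[-1,1,65],"rotation":[0,0,0]},{"gripper":-1,"offset":[-1,1,105],"rotation":[0,0,0]},{"gripper":-1,"offset":[-1,1,125],"rotation":[0,0,0]},{"gripper":-1,"offset":[-1,1,135],"rotation":[0,0,0]},{"gripper":1,"offset":[-1,1,135],"rotation":[0,0,0]},{"gripper":1,"offset":[-1,1,135],"rotation":[0,0,0]},{"gripper":1,"offset":[-1,1,135],"rotation":[0,0,0]}]' 60
python3 -m handwheel '[{"gripper":1,"offset":[0,0,0],"rotation":[0,0,0]},{"gripper":1,"offset":[0,0,0],"rotation":[0,0,0]},{"gripper":1,"offset":[0,0,-40],"rotation":[0,0,0]},{"gripper":1,"offset":[0,0,-90],"rotation":[0,0,0]},{"gripper":1,"offset":[0,0,-140],"rotation":[0,0,0]},{"gripper":1,"offset":[0,0,-180],"rotation":[0,0,0]},{"gripper":1,"offset":[0,0,-180],"rotation":[0,0,0]},{"gripper":1,"offset":[0,0,-180],"rotation":[0,0,0]}]'
python3 -c "
from h import *
go(.508,.034,.185,1.478)"
```

```text
t: 36.7
tool_pos: [0.4225, -0.2215, 0.0054]
tool_rot: [3.136, -0.146, 0.005]
contact_force: [0.8, 1.5, 5.7]
opening: 0.0577
grip_force: 64.5
t: 37.7
tool_pos: [0.4204, -0.2202, 0.1825]
tool_rot: [-3.138, 0.146, 0.002]
contact_force: [-0.6, 0.6, -1.6]
opening: 0.0574
grip_force: 64.3
offset [  63.6 -261.2   -2.4] rot [-0.001  0.001 -0.   ] pos [ 0.4204 -0.2202  0.1825] t 37.7 q6 1.02 F [-0.59  0.59 -1.61] open 0.0574
```

```bash
python3 -m handwheel '[{"gripper":1,"offset":[10,-40,-2],"rotation":[0,0,0]},{"gripper":1,"offset":[21,-85,-2],"rotation":[0,0,0]},{"gripper":1,"offset":[32,-130,-2],"rotation":[0,0,0]},{"gripper":1,"offset":[43,-175,-2],"rotation":[0,0,0]},{"gripper":1,"offset":[54,-220,-2],"rotation":[0,0,0]},{"gripper":1,"offset":[61,-250,-2],"rotation":[0,0,0]},{"gripper":1,"offset":[63,-261,-2],"rotation":[0,0,0]},{"gripper":1,"offset":[63,-261,-2],"rotation":[0,0,0]}]'
python3 -m handwheel '[{"gripper":1,"offset":[0,0,0],"rotation":[0,0,0]},{"gripper":1,"offset":[0,0,0],"rotation":[0,0,0]},{"gripper":1,"offset":[0,0,10],"rotation":[0,0,0]},{"gripper":1,"offset":[0,0,20],"rotation":[0,0,0]},{"gripper":1,"offset":[0,0,30],"rotation":[0,0,0]},{"gripper":1,"offset":[0,0,30],"rotation":[0,0,0]},{"gripper":1,"offset":[0,0,30],"rotation":[0,0,0]},{"gripper":1,"offset":[0,0,30],"rotation":[0,0,0]}]'
python3 -c "
from h import *
go(.508,.034,.067,1.478)"
```

```text
t: 38.7
tool_pos: [0.5071, 0.0335, 0.1838]
tool_rot: [3.138, -0.145, -0.004]
contact_force: [-0.5, -0.2, -1.0]
opening: 0.0575
grip_force: 64.4
t: 39.7
tool_pos: [0.5082, 0.0335, 0.1558]
tool_rot: [3.138, -0.146, 0.001]
contact_force: [0.5, -0.1, -1.2]
opening: 0.0572
grip_force: 64.4
offset [-0.4 -0.5 88.8] rot [-0.    -0.001 -0.   ] pos [0.5082 0.0335 0.1558] t 39.7 q6 1.58 F [ 0.47 -0.09 -1.23] open 0.0572
```

```bash
python3 -m handwheel '[{"gripper":1,"offset":[0,0,15],"rotation":[0,0,0]},{"gripper":1,"offset":[0,0,30],"rotation":[0,0,0]},{"gripper":1,"offset":[0,0,45],"rotation":[0,0,0]},{"gripper":1,"offset":[0,0,60],"rotation":[0,0,0]},{"gripper":1,"offset":[0,0,72],"rotation":[0,0,0]},{"gripper":1,"offset":[0,0,80],"rotation":[0,0,0]},{"gripper":1,"offset":[0,0,85],"rotation":[0,0,0]},{"gripper":1,"offset":[0,0,89],"rotation":[0,0,0]}]'
python3 -m handwheel '[{"gripper":1,"offset":[0,0,0],"rotation":[0,0,0]},{"gripper":0.2,"offset":[0,0,0],"rotation":[0,0,0]},{"gripper":-0.3,"offset":[0,0,0],"rotation":[0,0,0]},{"gripper":-0.9,"offset":[0,0,0],"rotation":[0,0,0]},{"gripper":-0.9,"offset":[0,0,-10],"rotation":[0,0,0]},{"gripper":-0.9,"offset":[0,0,-40],"rotation":[0,0,0]},{"gripper":-0.9,"offset":[0,0,-80],"rotation":[0,0,0]},{"gripper":-0.9,"offset":[0,0,-120],"rotation":[0,0,0]}]'
python3 -m handwheel '[{"gripper":-1,"offset":[0,40,0],"rotation":[0,0,0]},{"gripper":-1,"offset":[-30,80,0],"rotation":[0,0,0]},{"gripper":-1,"offset":[-60,110,0],"rotation":[0,0,0]},{"gripper":1,"offset":[-90,150,0],"rotation":[0,0,0]},{"gripper":1,"offset":[-120,190,0],"rotation":[0,0,0]},{"gripper":1,"offset":[-120,230,0],"rotation":[0,0,0]},{"gripper":1,"offset":[-120,230,0],"rotation":[0,0,0]},{"gripper":1,"offset":[-120,230,0],"rotation":[0,0,0]}]'
python3 - <<'E'
from h import *
t=cam("top"); s=cam("side")
for x in tins(t): 
    if x[3][0]<.56: print(x)
go(.398,.040,.045,1.478)
a=cv2.resize(t["image"][210:320,180:440],(780,330),interpolation=2); 
b=cv2.resize(s["image"][180:270,240:440],(600,270),interpolation=2); 
m=np.zeros((600,780,3),np.uint8); m[:330]=a; m[330:,:600]=b; cv2.imwrite("pics/w5.png",m[:,:,::-1])
E
```

```text
t: 40.7
tool_pos: [0.5083, 0.0334, 0.0672]
tool_rot: [3.138, -0.146, 0.0]
contact_force: [-7.2, 0.2, 18.3]
opening: 0.0572
grip_force: 66.3
t: 41.7
tool_pos: [0.5077, 0.0335, 0.1878]
tool_rot: [-3.138, 0.146, -0.0]
contact_force: [0.3, -0.1, 0.9]
opening: 0.0812
grip_force: 0.0
t: 42.7
tool_pos: [0.367, -0.1841, 0.1865]
tool_rot: [-3.138, 0.147, -0.0]
contact_force: [0.3, 0.6, -0.9]
opening: 0.0001
grip_force: 0.0
(array([301.6, 260.4]), np.int32(745), array([31, 31], dtype=int32), array([0.5124, 0.0385, 0.02  ]))
(array([499.8, 251.9]), np.int32(86), array([10, 12], dtype=int32), array([ 0.5337, -0.4454,  0.02  ]))
(array([514.9, 280.3]), np.int32(130), array([15, 14], dtype=int32), array([ 0.4645, -0.4808,  0.02  ]))
(array([107.3, 288.1]), np.int32(95), array([21, 12], dtype=int32), array([0.4446, 0.5098, 0.02  ]))
(array([491.4, 325.7]), np.int32(749), array([52, 36], dtype=int32), array([ 0.3548, -0.4217,  0.02  ]))
offset [  10.2 -225.4  141.4] rot [-0.     0.     0.001] pos [ 0.3672 -0.1835  0.1863] t 42.8 q6 1.02 F [-0.22  0.04  0.46] open -0.0002
```

View pics/w5.png

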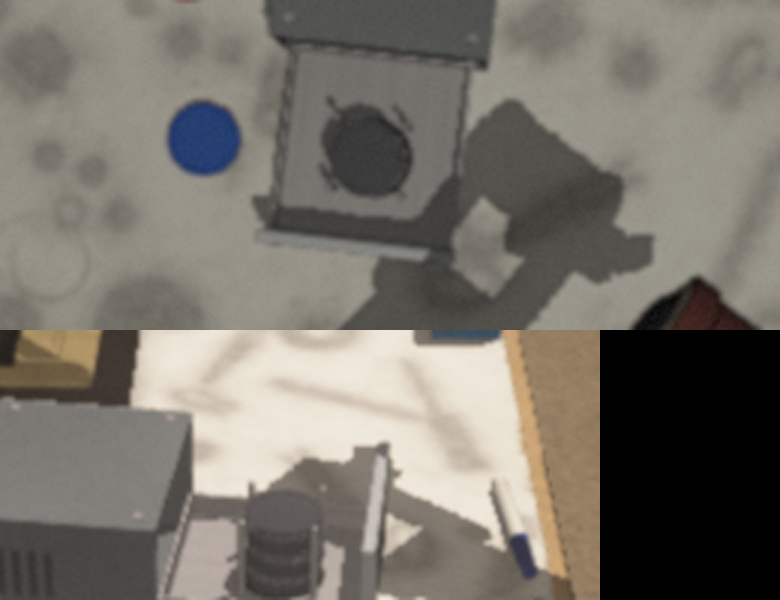

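All three tins are stacked flat in the posts, at side crop (283,545). Now I go in front of the pad and push the drawer home.

```bash
python3 -m handwheel '[{"gripper":1,"offset":[0,-50,0],"rotation":[0,0,0]},{"gripper":1,"offset":[0,-100,0],"rotation":[0,0,0]},{"gripper":1,"offset":[-2,-150,0],"rotation":[0,0,0]},{"gripper":1,"offset":[-3,-200,0],"rotation":[0,0,0]},{"gripper":1,"offset":[-3,-226,20],"rotation":[0,0,0]},{"gripper":1,"offset":[-3,-226,70],"rotation":[0,0,0]},{"gripper":1,"offset":[-3,-226,120],"rotation":[0,0,0]},{"gripper":1,"offset":[-3,-226,141],"rotation":[0,0,0]}]'
python3 -m handwheel '[{"gripper":1,"offset":[5,0,0],"rotation":[0,0,0]},{"gripper":1,"offset":[10,0,0],"rotation":[0,0,0]},{"gripper":1,"offset":[15,0,0],"rotation":[0,0,0]},{"gripper":1,"offset":[20,0,0],"rotation":[0,0,0]},{"gripper":1,"offset":[25,0,0],"rotation":[0,0,0]},{"gripper":1,"offset":[30,0,0],"rotation":[0,0,0]},{"gripper":1,"offset":[34,0,0],"rotation":[0,0,0]},{"gripper":1,"offset":[38,0,0],"rotation":[0,0,0]}]'
python3 -c "
from h import *
go(.562,.0235,.045,1.478)"
```

```text
t: 43.8
tool_pos: [0.3823, 0.0424, 0.042]
tool_rot: [-3.138, 0.142, 0.009]
contact_force: [-1.3, -0.4, -0.6]
opening: 0.0002
grip_force: 0.0
t: 44.8
tool_pos: [0.4213, 0.0374, 0.0446]
tool_rot: [3.138, -0.147, -0.008]
contact_force: [-8.5, -0.6, 2.6]
opening: 0.0
grip_force: 0.0
offset [141.4   0.7  -1.1] rot [ 0.     0.005 -0.001] pos [0.4213 0.0374 0.0446] t 44.8 q6 1.58 F [-8.49 -0.59  2.64] open 0.0
```

In contact. Push slowly to just short of shut.

```bash
python3 -m handwheel '[{"gripper":1,"offset":[6,0,0],"rotation":[0,0,0]},{"gripper":1,"offset":[13,0,0],"rotation":[0,0,0]},{"gripper":1,"offset":[21,0,0],"rotation":[0,0,0]},{"gripper":1,"offset":[29,0,0],"rotation":[0,0,0]},{"gripper":1,"offset":[37,0,0],"rotation":[0,0,0]},{"gripper":1,"offset":[45,0,0],"rotation":[0,0,0]},{"gripper":1,"offset":[53,0,0],"rotation":[0,0,0]},{"gripper":1,"offset":[60,0,0],"rotation":[0,0,0]}]'
python3 -m handwheel '[{"gripper":1,"offset":[8,0,0],"rotation":[0,0,0]},{"gripper":1,"offset":[16,0,0],"rotation":[0,0,0]},{"gripper":1,"offset":[24,0,0],"rotation":[0,0,0]},{"gripper":1,"offset":[32,0,0],"rotation":[0,0,0]},{"gripper":1,"offset":[40,0,0],"rotation":[0,0,0]},{"gripper":1,"offset":[48,0,0],"rotation":[0,0,0]},{"gripper":1,"offset":[55,0,0],"rotation":[0,0,0]},{"gripper":1,"offset":[60,0,0],"rotation":[0,0,0]}]'
python3 -c "
from h import *
go(.572,.022,.045,1.478)"
```

```text
t: 45.8
tool_pos: [0.4798, 0.0315, 0.0438]
tool_rot: [3.137, -0.147, -0.013]
contact_force: [-9.0, -2.4, 3.7]
opening: -0.0003
grip_force: 0.0
t: 46.8
tool_pos: [0.5387, 0.0258, 0.0434]
tool_rot: [3.137, -0.148, -0.016]
contact_force: [-11.5, -2.0, 4.3]
opening: -0.0001
grip_force: 0.0
offset [33.5  0.7 -1.9] rot [ 0.002  0.01  -0.001] pos [0.5387 0.0258 0.0434] t 46.8 q6 1.58 F [-11.46  -1.96   4.32] open -0.0001
```

```bash
python3 -m handwheel '[{"gripper":1,"offset":[6,0,0],"rotation":[0,0,0]},{"gripper":1,"offset":[12,0,0],"rotation":[0,0,0]},{"gripper":1,"offset":[18,0,0],"rotation":[0,0,0]},{"gripper":1,"offset":[23,0,0],"rotation":[0,0,0]},{"gripper":1,"offset":[27,0,0],"rotation":[0,0,0]},{"gripper":1,"offset":[30,0,0],"rotation":[0,0,0]},{"gripper":1,"offset":[33,0,0],"rotation":[0,0,0]},{"gripper":1,"offset":[35,0,0],"rotation":[0,0,0]}]'
python3 -m handwheel '[{"gripper":1,"offset":[1,0,0],"rotation":[0,0,0]},{"gripper":1,"offset":[2,0,0],"rotation":[0,0,0]},{"gripper":1,"offset":[2,0,0],"rotation":[0,0,0]},{"gripper":1,"offset":[2,0,0],"rotation":[0,0,0]},{"gripper":1,"offset":[2,0,0],"rotation":[0,0,0]},{"gripper":1,"offset":[2,0,0],"rotation":[0,0,0]},{"gripper":1,"offset":[2,0,0],"rotation":[0,0,0]},{"gripper":1,"offset":[2,0,0],"rotation":[0,0,0]}]'
```

```text
t: 47.8
tool_pos: [0.5715, 0.0228, 0.043]
tool_rot: [3.137, -0.148, -0.024]
contact_force: [-22.7, -1.7, 11.0]
opening: -0.0001
grip_force: 0.0
t: 48.8
tool_pos: [0.5713, 0.0228, 0.0422]
tool_rot: [3.137, -0.148, -0.032]
contact_force: [-24.7, -2.6, 9.3]
opening: -0.0001
grip_force: 0.0
```

At the stop. Back off gently, then look.

```bash
python3 -m handwheel '[{"gripper":1,"offset":[-4,0,0],"rotation":[0,0,0]},{"gripper":1,"offset":[-8,0,0],"rotation":[0,0,0]},{"gripper":1,"offset":[-12,0,0],"rotation":[0,0,0]},{"gripper":1,"offset":[-18,0,0],"rotation":[0,0,0]},{"gripper":1,"offset":[-30,0,0],"rotation":[0,0,0]},{"gripper":1,"offset":[-50,0,0],"rotation":[0,0,0]},{"gripper":1,"offset":[-80,0,-20],"rotation":[0,0,0]},{"gripper":1,"offset":[-110,0,-50],"rotation":[0,0,0]}]'
python3 -m handwheel '[{"gripper":1,"offset":[0,0,-50],"rotation":[0,0,0]},{"gripper":1,"offset":[0,0,-100],"rotation":[0,0,0]},{"gripper":1,"offset":[0,40,-110],"rotation":[0,0,0]},{"gripper":1,"offset":[0,80,-110],"rotation":[0,0,0]},{"gripper":1,"offset":[0,120,-110],"rotation":[0,0,0]},{"gripper":1,"offset":[0,150,-110],"rotation":[0,0,0]},{"gripper":1,"offset":[0,150,-110],"rotation":[0,0,0]},{"gripper":1,"offset":[0,150,-110],"rotation":[0,0,0]}]'
python3 - <<'E'
from h import *
t=cam("top"); s=cam("side")
cv2.imwrite("pics/f.png",np.vstack([t["image"][140:320,140:540],s["image"][180:400,150:550]])[:,:,::-1])
E
```

```text
t: 49.8
tool_pos: [0.4678, 0.0332, 0.095]
tool_rot: [-3.138, 0.146, 0.003]
contact_force: [0.7, 0.7, 0.8]
opening: -0.0
grip_force: 0.0
t: 50.8
tool_pos: [0.4556, -0.1158, 0.2054]
tool_rot: [-3.138, 0.146, -0.001]
contact_force: [0.2, 0.3, -0.5]
opening: 0.0003
grip_force: 0.0
```

View pics/f.png

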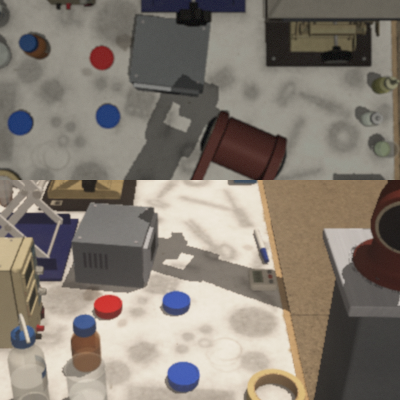

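The drawer is shut and held at top crop (170,90), the bottles stand where they were, and the robot is clear. I hand in.

```bash
python3 -c "
from station import ctrl
print(ctrl.finish_job())"
```

```text
the job is handed in; nothing more can be done
None
```

The three tins I found are stacked in the well, heaviest at the bottom (about 0.47, 0.26 and 0.07 kg). The drawer is pushed home and held shut, both bottles look unmoved, and the job is handed in; the hand-in returned no verdict.

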